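# Put the spindle tooling away

## Task

Put the stacked spindle tooling away on the bench: take the stack apart from the top down, one piece at a time, and set each piece (nut, bearing, collar, cutter head) flat in the well of the wooden seat cut to its size, smallest piece in the smallest seat up to the largest in the largest, before taking the next. Set the pieces down rather than dropping them, and leave the oil bottle and the tape measure where they stand.

Things in the scene. Friction and masses are not known exactly. Their poses are not given: they have to be found in the camera images.
- nut: spindle nut, dark steel hexagon, 24 mm across flats (27.7 mm across corners), 20 mm high, about 60 g; the smallest piece, on top of the stack at the start. Origin: centre of its underside; z up; x is square to one pair of flats, the other pairs lie at 60 and 120 degrees.
- bearing: guide bearing, bright steel disc with a black seal ring on its face, 38 mm diameter, 18 mm high, about 100 g; directly under the nut at the start. Origin: centre of its underside; z is its axis, up.
- collar: plain bright steel spacer collar, 50 mm diameter, 22 mm high, about 270 g; directly under the bearing at the start. Origin: centre of its underside; z is its axis, up.
- cutter_head: round aluminium cutter head with four dark slots and brass-coloured knives flush with its rim, 66 mm diameter, 32 mm high, about 260 g; the widest piece, at the foot of the stack, standing on the bench. Origin: centre of its underside; z is its axis, up. Each piece stands within 2 mm of the centre of the one below; the stack is 92 mm high.
- seat_nut: wooden storage seat, the smallest of four, for the nut: fixed square base 56 mm wide, 10 mm thick, with a raised round rim; the well inside the rim is 40 mm across, its floor 10 mm above the bench; the rim is 6 mm wide, its top 15 mm above the bench. Origin: centre of the base's underside; z up, x and y along its sides.
- seat_bearing: wooden storage seat, the second smallest of four, for the bearing: fixed square base 70 mm wide, 10 mm thick, with a raised round rim; the well inside the rim is 54 mm across, its floor 10 mm above the bench; the rim is 6 mm wide, its top 15 mm above the bench. Origin: centre of the base's underside; z up, x and y along its sides.
- seat_collar: wooden storage seat, the second largest of four, for the collar: fixed square base 82 mm wide, 10 mm thick, with a raised round rim; the well inside the rim is 66 mm across, its floor 10 mm above the bench; the rim is 6 mm wide, its top 15 mm above the bench. Origin: centre of the base's underside; z up, x and y along its sides.
- seat_cutter: wooden storage seat, the largest of four, for the cutter head: fixed square base 98 mm wide, 10 mm thick, with a raised round rim; the well inside the rim is 82 mm across, its floor 10 mm above the bench; the rim is 6 mm wide, its top 15 mm above the bench. Origin: centre of the base's underside; z up, x and y along its sides.
- bottle: bystander: small white oil bottle with a red cap standing loose on the bench, 44 mm diameter, 120 mm high; leave it standing where it is. Origin: centre of its underside; z up.
- tape: bystander: yellow tape measure standing loose on the bench, 62 mm (x) by 36 mm (y), 56 mm high; leave it where it is. Origin: centre of its underside; z up. Other clutter, all fixed: small things under 40 mm high near the front and far edges, things up to 0.2 m high beyond 0.5 m to either side and at the far edge.

How it is judged:
By the outcome, as a careful person would: the job done as asked, in the order asked, and still so for the second after the job is handed in, with the robot touching nothing.
It also fails if it takes over 128 s, if anything falls off the work surface, if the arm or the gripper's body presses on something with over 40 N, if the wrist force passes 120 N, or if a joint passes its speed limit or range.

## Robot

A 6-joint arm with a two-finger parallel gripper is mounted at the origin on the work surface. World frame = base frame: x ahead of the robot, y to its left, z up, the work surface at z = 0. Lengths are in m, angles in rad, forces in N, time in s.
With the tool pointing down it reaches from about 0.325 to 0.9 m from the base axis. Payload 6.1 kg.
Tool frame: the origin (TCP) lies midway between the tips of the shut fingers; the grasp point (between the pads) lies 19 mm behind it; z points along the fingers, y is the line along which they close (so a half turn about z gives the same grasp; the last joint's range is limited). The gripper opens to 85 mm and grips with 20 to 120 N. Pads are 22 mm wide; open, the fingers measure 114 mm over their backs; the gripper's body (76 mm by 85 mm) begins 54 mm behind the grasp point. The pads swing forward as they close: fully open they stand 13 mm farther back than shut.
Start: joints at [-1.269, 0.22, 1.526, -0, 1.395, -0.126], TCP at [0.259, -0.569, 0.231] pointing down, gripper open.
Joint ranges: [-2.98, 2.98], [-0.91, 2.08], [0.09, 2.57], [-1.24, 4.39], [0.2, 2.65], [-2.68, 2.68]. Speed limits (rad/s): [2.57, 2.57, 3.01, 3.14, 3.14, 3.14].

## Interface

Orientations are given as [roll, pitch, yaw] about the fixed x, y, z axes, in that order (R = Rz(yaw) Ry(pitch) Rx(roll)).
In Python, from plant import movep, move_l, set_joints, gripper_to, hold, inverse_kinematics, observe, get_image, get_calibration, Unreachable, job_done gives the robot as it stands. Calls block until the motion is done:
- movep(position, orientation): joint-space move of the TCP to a pose.
- move_l(position, feed=0.15, rotation=None, max_force=None): straight line of the TCP; rotation=None keeps the orientation; feed is the mean speed in m/s. With max_force (N) it stops when the force on the tool has changed by that much, and returns True; else False.
- set_joints(angles): joint-space move.
- gripper_to(opening, f_grip=None): finger opening in m; f_grip is the grip in N (None keeps the last); returns when the fingers have stopped.
- hold(seconds).
- inverse_kinematics(position, orientation): joint angles nearest the present ones, or None.
- observe(): the state.
- get_image(name): name is "scene" or "top"; returns (picture, depth): 420x560x3 uint8, red, green, blue; 420x560 float32, m along the optical axis (not along the pixel's ray), 0 where there is no reading.
- get_calibration(name): a dict with "intrinsics" (3x3 intrinsics, pixels), "dist_coeffs" ([k1, k2, p1, p2, k3] as OpenCV has them; the pictures are not rectified), "world_from_camera" (4x4, takes a point from camera to world coordinates). Camera axes: x right, y down, z forward; pixel columns grow to the right and rows downward; lengths in m; the calibration is good to about 2 mm. A picture is of the moment at which its call begins. get_calibration takes no time and is no camera call.
A pose or a line that the arm cannot do raises Unreachable and nothing moves.
- job_done(): hands the job in; it is judged then, once.
The state is a dict: "time_s": time; "q": joint angles; "joint_velocities": joint speeds; "joint_torque": joint torques, N m; "eef_pos": TCP position; "tcp_rot": TCP orientation; "ft_force": force on the tool from outside, world axes, zero at the start; "torque": the same for the moment, N m; "opening": finger opening in m; "grasp_force": force on a finger pad.
Only numpy, scipy, OpenCV 4.12 (cv2) and the standard library are available. Lean on these libraries where they do the work, as an engineer would, in place of code of your own. Each camera call takes 0.05 s, during which the arm holds its last target. There are 200 camera calls.

## Working session

There is one attempt and no reset: what is moved stays moved. The work goes in short steps, each a Python script; the robot and the scene stay as the last script left them, time stands still between calls to the robot, and variables do not carry over. Pictures are saved under pics/ and viewed, at most 14 in all, crops included, and the job is handed in when it is done.

```bash
ls; mkdir -p pics; python3 - <<'E'
from plant import *
import cv2,numpy as np
for n in("scene","top"):
    im,d=get_image(n);cv2.imwrite(f"pics/{n}0.png",im[:,:,::-1]);np.savez(f"{n}0.npz",im=im,d=d)
    c=get_calibration(n);print(n,{k:np.round(v,4).tolist() for k,v in c.items()},d[d>0].min(),(d==0).mean())
E
```

```text
pics
scene {'intrinsics': [[485.198, 0.0, 278.2859], [0.0, 485.198, 203.0259], [0.0, 0.0, 1.0]], 'dist_coeffs': [-0.0919, 0.0, 0.0, 0.0, 0.0], 'world_from_camera': [[-0.4591, 0.5379, -0.707, 1.2812], [0.8884, 0.2801, -0.3637, 0.3794], [0.0024, -0.7951, -0.6065, 0.6872], [0.0, 0.0, 0.0, 1.0]]} 0.6169168 0.0059906462585034015
top {'intrinsics': [[448.2106, 0.0, 278.8551], [0.0, 448.2106, 206.4334], [0.0, 0.0, 1.0]], 'dist_coeffs': [-0.119, 0.0, 0.0, 0.0, 0.0], 'world_from_camera': [[0.0452, -0.9787, 0.2004, 0.3737], [-0.999, -0.0445, 0.008, -0.0051], [0.0011, -0.2006, -0.9797, 0.9775], [0.0, 0.0, 0.0, 1.0]]} 0.4830337 0.003924319727891156
```

View pics/top0.png

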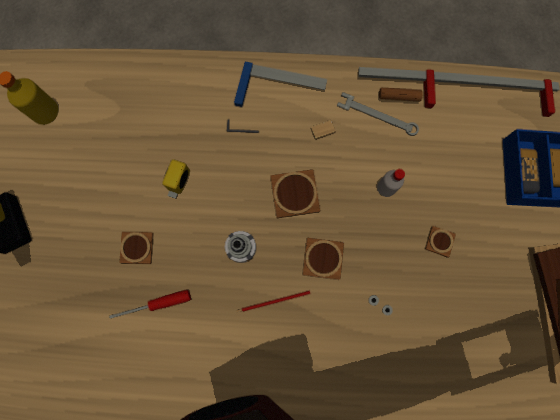

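View pics/scene0.png

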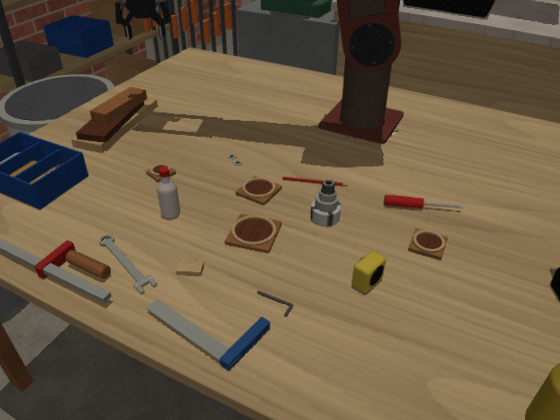

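Top view: stack at (240,247), nut seat (441,241), bearing seat (136,247), collar seat (323,258), cutter seat (296,193), bottle (393,182), tape (176,177). Scene view: stack at (326,205).

```bash
cat > vis.py <<'E'
import numpy as np,cv2
from plant import get_calibration,get_image
def rays(n,uv):
    c=get_calibration(n);K=np.array(c["intrinsics"]);T=np.array(c["world_from_camera"])
    p=cv2.undistortPoints(np.float64(uv).reshape(-1,1,2),K,np.array(c["dist_coeffs"])).reshape(-1,2)
    return T[:3,3],np.c_[p,np.ones(len(p))]@T[:3,:3].T
def onplane(n,uv,z):
    o,r=rays(n,uv);return o+r*((z-o[2])/r[:,2])[:,None]
def cloud(n,d):
    v,u=np.mgrid[:420,:560];o,r=rays(n,np.c_[u.ravel(),v.ravel()])
    P=(o+r*d.reshape(-1,1)).reshape(420,560,3);P[d==0]=np.nan;return P
E
python3 - <<'E'
from vis import *
import warnings;warnings.filterwarnings('ignore')
S=(('scene',(326,205)),('top',(240,247)))
for n,(u,v) in S:
    f=np.load(n+'0.npz');P=cloud(n,f['d']);im=f['im']
    Q=P[v-40:v+30,u-40:u+40].reshape(-1,3);
    print(n,'bench z',np.nanmedian(Q[:,2]),'maxz',np.nanpercentile(Q[:,2],99.8))
    for a,b,nm in((.084,.1,'nut'),(.068,.077,'brg'),(.05,.059,'col'),(.028,.036,'cut')):
        q=Q[(Q[:,2]>a)&(Q[:,2]<b)];print(nm,len(q),((np.nanmin(q,0)+np.nanmax(q,0))/2).round(4),(np.nanmax(q,0)-np.nanmin(q,0)).round(3))
    if n=='top': W=dict(nut=(441,241,.040),bearing=(136,247,.054),collar=(323,258,.066),cutter=(296,193,.082))
    else: W=dict(nut=(160,171,.040),bearing=(429,241,.054),collar=(259,188,.066),cutter=(253,230,.082))
    hsv=cv2.cvtColor(im,cv2.COLOR_RGB2HSV)
    for k,(x,y,dm) in W.items():
        v0=int(np.median(hsv[y-3:y+4,x-3:x+4,2]))
        # well = pixels similar to centre colour, connected
        m=np.zeros((422,562),np.uint8);cv2.floodFill(im.copy(),m,(x,y),1,(12,)*3,(12,)*3,4|cv2.FLOODFILL_FIXED_RANGE|cv2.FLOODFILL_MASK_ONLY|(255<<8))
        m=cv2.morphologyEx(m[1:-1,1:-1],cv2.MORPH_OPEN,np.ones((3,3)))
        c=max(cv2.findContours(m,0,1)[0],key=cv2.contourArea)
        w=onplane(n,c.reshape(-1,2),.0125)[:,:2]
        (cx,cy),(a,b),_=cv2.fitEllipse((w*1e4).astype(np.float32))
        print(k,im[y,x],round(cx/1e4,4),round(cy/1e4,4),round(a/1e4,4),round(b/1e4,4),dm)
    for k,(x,y),zz in(('bottle',(398,174) if n=='top' else (164,172),(.1,.125)),('tape',(176,177) if n=='top' else (369,268),(.045,.06))):
        q=P[y-35:y+35,x-35:x+35].reshape(-1,3);q=q[(q[:,2]>zz[0])&(q[:,2]<zz[1])];print(k,len(q),((np.nanmin(q,0)+np.nanmax(q,0))/2).round(3),(np.nanmax(q,0)-np.nanmin(q,0)).round(3))
a=np.load('top0.npz')['im'][222:272,215:265];b=np.load('scene0.npz')['im'][172:232,296:356]
s=lambda x:cv2.convertScaleAbs(cv2.resize(x,(400,400),interpolation=cv2.INTER_CUBIC),alpha=1.5)
cv2.imwrite('pics/c1.png',np.hstack([s(a),s(b)])[:,:,::-1])
E
```

```text
scene bench z -0.00029420925343559556 maxz 0.09202764146808122
nut 95 [0.4742 0.0844 0.0894] [0.028 0.026 0.01 ]
brg 95 [0.477  0.0857 0.0725] [0.036 0.037 0.009]
col 127 [0.4794 0.0845 0.0543] [0.045 0.049 0.009]
cut 199 [0.4805 0.0839 0.0318] [0.061 0.065 0.008]Traceback (most recent call last):
  File "<stdin>", line 18, in <module>
ValueError: max() iterable argument is empty
```

```bash
cat > meas.py <<'E'
from vis import *
import warnings;warnings.filterwarnings('ignore')
S=(('scene',(326,205)),('top',(240,247)))
for n,(u,v) in S:
    f=np.load(n+'0.npz');P=cloud(n,f['d']);im=f['im']
    Q=P[v-40:v+30,u-40:u+40].reshape(-1,3);print(n)
    for a,b,nm in((.084,.1,'nut'),(.068,.077,'brg'),(.05,.059,'col'),(.028,.036,'cut')):
        q=Q[(Q[:,2]>a)&(Q[:,2]<b)];print(nm,len(q),((np.nanmin(q,0)+np.nanmax(q,0))/2).round(4),(np.nanmax(q,0)-np.nanmin(q,0)).round(3))
    if n=='top': W=dict(nut=(441,241,.040),bearing=(136,247,.054),collar=(323,258,.066),cutter=(296,193,.082))
    else: W=dict(nut=(160,171,.040),bearing=(429,241,.054),collar=(259,188,.066),cutter=(253,230,.082))
    for k,(x,y,dm) in W.items():
      g=im.max(2);r=int(dm*330)
      w=g[y-r:y+r,x-r:x+r];t,m=cv2.threshold(w,0,255,cv2.THRESH_BINARY_INV|cv2.THRESH_OTSU)
      nn,l,st,ce=cv2.connectedComponentsWithStats(m,connectivity=4)
      i=l[r,r]
      if i==0: i=1+st[1:,4].argmax()
      c=max(cv2.findContours((l==i).astype(np.uint8),0,1)[0],key=cv2.contourArea)
      if len(c)<5: print(k,'fail');continue
      pw=onplane(n,c.reshape(-1,2)+[x-r,y-r],.0125)[:,:2]
      (cx,cy),(a,b),_=cv2.fitEllipse((pw*1e4).astype(np.float32))
      print(k,t,im[y,x],round(cx/1e4,4),round(cy/1e4,4),round(a/1e4,4),round(b/1e4,4),dm)
    for k,(x,y),zz in(('bottle',(398,174) if n=='top' else (164,172),(.1,.125)),('tape',(176,177) if n=='top' else (369,268),(.045,.06))):
        q=P[y-35:y+35,x-35:x+35].reshape(-1,3);q=q[(q[:,2]>zz[0])&(q[:,2]<zz[1])];print(k,len(q),((np.nanmin(q,0)+np.nanmax(q,0))/2).round(3),(np.nanmax(q,0)-np.nanmin(q,0)).round(3))
a=np.load('top0.npz')['im'][222:272,215:265];b=np.load('scene0.npz')['im'][172:232,296:356]
s=lambda x:cv2.convertScaleAbs(cv2.resize(x,(400,400),interpolation=cv2.INTER_CUBIC),alpha=1.5)
cv2.imwrite('pics/c1.png',np.hstack([s(a),s(b)])[:,:,::-1])
E
python3 meas.py
```

```text
scene
nut 95 [0.4742 0.0844 0.0894] [0.028 0.026 0.01 ]
brg 95 [0.477  0.0857 0.0725] [0.036 0.037 0.009]
col 127 [0.4794 0.0845 0.0543] [0.045 0.049 0.009]
cut 199 [0.4805 0.0839 0.0318] [0.061 0.065 0.008]
nut 109.0 [124  25  23] 0.5228 -0.3416 0.0532 0.0802 0.04
bearing 105.0 [66 37 22] 0.4618 0.3144 0.0504 0.0516 0.054
collar 107.0 [69 39 26] 0.4575 -0.0982 0.0603 0.0638 0.066
cutter 105.0 [67 39 26] 0.6003 -0.0309 0.0769 0.0799 0.082
bottle 104 [ 0.628 -0.233  0.11 ] [0.02  0.022 0.021]
tape 527 [0.624 0.234 0.052] [0.068 0.048 0.014]
top
nut 133 [0.4742 0.0837 0.0909] [0.026 0.024 0.012]
brg 130 [0.4755 0.0836 0.0727] [0.037 0.037 0.007]
col 171 [0.4765 0.0822 0.0544] [0.048 0.048 0.007]
cut 278 [0.4781 0.0824 0.0319] [0.065 0.063 0.008]
nut 84.0 [51 26 15] 0.5106 -0.3585 0.0374 0.0385 0.04
bearing 83.0 [49 25 14] 0.4669 0.3138 0.051 0.0522 0.054
collar 82.0 [53 29 17] 0.4631 -0.0983 0.063 0.0639 0.066
cutter 85.0 [50 26 14] 0.6052 -0.0312 0.0798 0.0801 0.082
bottle 107 [ 0.627 -0.235  0.112] [0.019 0.022 0.024]
tape 491 [0.625 0.232 0.053] [0.066 0.048 0.015]
```

View pics/c1.png

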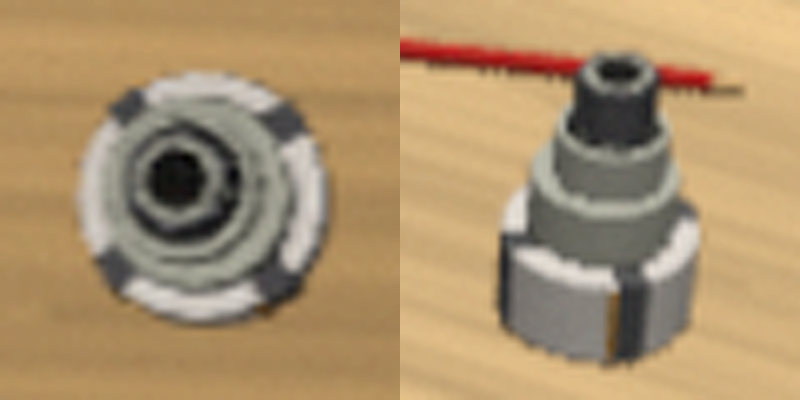

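The crop shows nut corners pointing up and down in the image (about (178,135) and (180,235)), so its flats face world ±y. I'll close along y.

```bash
cat > act.py <<'E'
from plant import *
from vis import *
D=[np.pi,0,0]
SEAT=dict(nut=(.5095,-.3585),bearing=(.465,.3140),collar=(.4605,-.0982),cutter=(.6035,-.0310))
# under-side height in stack, TCP above underside, width
G=dict(nut=(.072,.005,.024),bearing=(.054,.004,.038),collar=(.032,.003,.050),cutter=(0,.003,.066))
def log(*a):
    s=observe();print(*a,'t%.1f'%s['time_s'],np.round(s['eef_pos'],4),'op%.4f gf%.1f'%(s['opening'],s['grasp_force']),np.round(s['ft_force'],1))
def pick(k,xy,f=50):
    u,o,w=G[k];gripper_to(min(.085,w+.028));movep([*xy,.2],D)
    b=move_l([*xy,u+o+.03],feed=.25);b=b or move_l([*xy,u+o],feed=.05,max_force=8);log('down',b)
    gripper_to(0,f);log('grip')
    move_l([*xy,u+o+.02],feed=.06);log('lift')
def place(k,off=(0,0)):
    u,o,w=G[k];x,y=SEAT[k];x+=off[0];y+=off[1]
    p=observe()['eef_pos'];move_l([p[0],p[1],.2],feed=.25);movep([x,y,.2],D);log('over')
    move_l([x,y,.010+o+.025],feed=.25);move_l([x,y,.010+o+.004],feed=.06)
    b=move_l([x,y,.010+o-.003],feed=.015,max_force=4);log('set',b)
    gripper_to(min(.085,w+.02));log('open');move_l([x,y,.12],feed=.2)
def snap(i):
    for n in("scene","top"):
        im,d=get_image(n);np.savez(f"{n}{i}.npz",im=im,d=d)
E
python3 - <<'E'
from act import *
for p in list(SEAT.values())+[(.4742,.084)]:
    for z in(.012,.2): print(p,z,np.round(inverse_kinematics([*p,z],D),2))
log('start');pick('nut',(.4742,.0840));snap(1)
a=np.load('top1.npz')['im'][180:290,170:310];b=np.load('scene1.npz')['im'][120:240,270:390]
s=lambda x:cv2.resize(x,(400,400),interpolation=cv2.INTER_CUBIC)
cv2.imwrite('pics/c2.png',np.hstack([s(a),s(b)])[:,:,::-1])
E
```

```text
(0.5095, -0.3585) 0.012 [-0.74  0.46  1.67 -0.    1.01  0.83]
(0.5095, -0.3585) 0.2 [-0.74  0.24  1.57 -0.    1.34  0.83]
(0.465, 0.314) 0.012 [ 0.45  0.33  1.84 -0.    0.97  2.02]
(0.465, 0.314) 0.2 [ 0.45  0.09  1.73 -0.    1.32  2.02]
(0.4605, -0.0982) 0.012 [-0.38  0.14  2.07 -0.    0.92  1.19]
(0.4605, -0.0982) 0.2 [-0.38 -0.13  1.95 -0.    1.32  1.19]
(0.6035, -0.031) 0.012 [-0.18  0.42  1.73 -0.    1.    1.39]
(0.6035, -0.031) 0.2 [-0.18  0.19  1.62 -0.    1.33  1.39]
(0.4742, 0.084) 0.012 [ 0.01  0.17  2.05 -0.    0.93  1.58]
(0.4742, 0.084) 0.2 [ 0.01 -0.1   1.92 -0.    1.32  1.58]
start t0.1 [ 0.2592 -0.5681  0.2303] op0.0858 gf0.0 [-0.6  1.2 -1.1]
down False t4.2 [0.4742 0.084  0.077 ] op0.0521 gf0.0 [ 0.5 -0.7  0.2]
grip t4.6 [0.4748 0.084  0.0776] op0.0223 gf49.3 [-0.1  0.5  3.7]
lift t5.1 [0.4745 0.084  0.0975] op0.0227 gf49.0 [-0.1  0.1 -1. ]
```

View pics/c2.png

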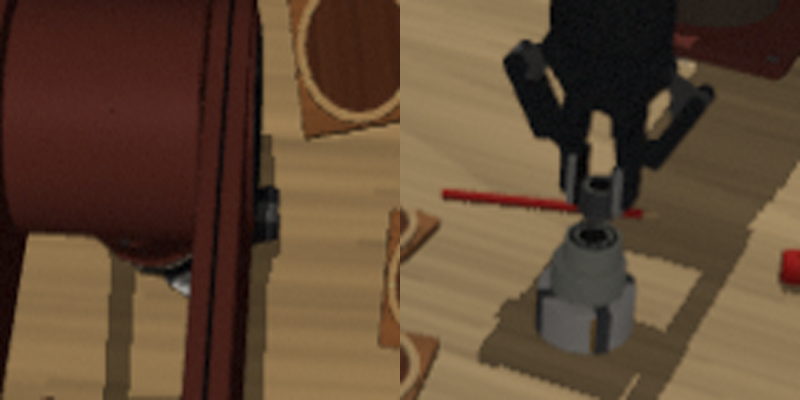

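The nut hangs level between the pads (right crop, about (600,195)) and the rest of the stack is undisturbed. Next I'll place it.

```bash
python3 - <<'E'
from act import *
place('nut');snap(2)
b=np.load('scene2.npz')['im'][130:230,110:210];a=np.load('scene2.npz')['im'][150:250,270:370]
s=lambda x:cv2.resize(x,(400,400),interpolation=cv2.INTER_CUBIC)
cv2.imwrite('pics/c3.png',np.hstack([s(a),s(b)])[:,:,::-1])
n='scene';P=cloud(n,np.load('scene2.npz')['d']);Q=P[160:250,280:370].reshape(-1,3)
def ext(Q,a,b,nm):
    q=Q[(Q[:,2]>a)&(Q[:,2]<b)];print(nm,len(q),((np.nanmin(q,0)+np.nanmax(q,0))/2).round(4),(np.nanmax(q,0)-np.nanmin(q,0)).round(3))
ext(Q,.068,.077,'brg');ext(Q,.05,.059,'col')
Q=P[140:220,120:200].reshape(-1,3);ext(Q,.022,.034,'nutplaced')
E
```

```text
over t7.4 [ 0.5099 -0.3573  0.1998] op0.0228 gf49.0 [-0.4  0.1 -0.6]
set True t9.0 [ 0.5099 -0.3589  0.0157] op0.0229 gf49.5 [-1.   0.2  4.5]
open t9.4 [ 0.5089 -0.358   0.0142] op0.0439 gf0.0 [ 0.7  0.5 -0.1]
brg 151 [0.4757 0.0855 0.0716] [0.037 0.037 0.007]
col 128 [0.4793 0.0843 0.0545] [0.043 0.049 0.009]
nutplaced 144 [ 0.5729 -0.29    0.0281] [0.153 0.157 0.012]
```

View pics/c3.png

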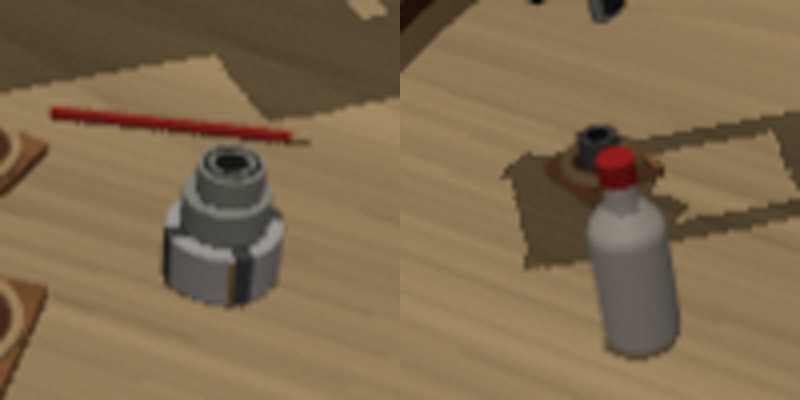

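The nut stands in its seat, partly behind the bottle (right crop, about (598,145)). It made contact at 10.7 mm, which matches the well floor. Bearing next.

```bash
python3 - <<'E'
from act import *
pick('bearing',(.4756,.0842))
s=observe()
assert s['opening']>.03
place('bearing');snap(3)
a=np.load('top3.npz')['im'][195:275,75:175];c=np.load('top3.npz')['im'][200:280,390:490];b=np.load('scene3.npz')['im'][160:260,290:490]
s=lambda x:cv2.resize(x,None,fx=4,fy=4,interpolation=cv2.INTER_CUBIC)
cv2.imwrite('pics/c4.png',np.vstack([np.hstack([s(a),s(c)])[:300],cv2.resize(b,(800,300))])[:,:,::-1])
def ext(Q,a,b,nm):
    q=Q[(Q[:,2]>a)&(Q[:,2]<b)];print(nm,len(q),((np.nanmin(q,0)+np.nanmax(q,0))/2).round(4),(np.nanmax(q,0)-np.nanmin(q,0)).round(3))
P=cloud('scene',np.load('scene3.npz')['d']);ext(P[160:250,280:370].reshape(-1,3),.049,.059,'col')
P=cloud('top',np.load('top3.npz')['d']);ext(P[220:280,210:270].reshape(-1,3),.049,.059,'col top');ext(P[215:265,415:465].reshape(-1,3),.024,.035,'nut placed')
E
```

```text
down False t13.5 [0.4756 0.0842 0.058 ] op0.0659 gf0.0 [ 0.2 -0.5 -0.8]
grip t13.9 [0.4763 0.0841 0.0587] op0.0346 gf49.9 [-0.4 -0.5  4.7]
lift t14.4 [0.4759 0.0842 0.0784] op0.0348 gf49.8 [ 0.2  0.1 -1.1]
over t15.9 [0.4646 0.3129 0.1986] op0.0346 gf49.9 [ 0.4 -0.6 -0.5]
set True t17.6 [0.4655 0.3143 0.0147] op0.0345 gf50.4 [-0.4 -0.   4.4]
open t17.9 [0.4644 0.3137 0.0135] op0.0578 gf0.0 [-0.6 -0.1  0.3]
col 262 [0.4766 0.0846 0.0524] [0.051 0.049 0.006]
col top 452 [0.4765 0.0824 0.0537] [0.049 0.048 0.009]
nut placed 114 [ 0.5098 -0.3576  0.0294] [0.026 0.023 0.011]
```

View pics/c4.png

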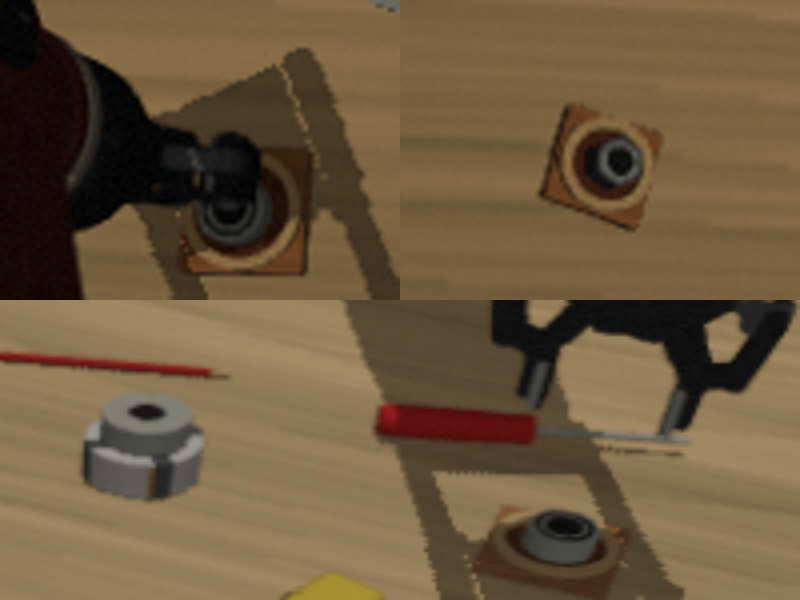

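The nut is inside its well (top right, (618,160)) and the bearing sits flat inside its rim (bottom, (562,535)). Collar next.

```bash
python3 - <<'E'
from act import *
pick('collar',(.4766,.0836))
assert observe()['opening']>.04
place('collar');snap(4)
b=np.load('scene4.npz')['im'][130:290,190:390]
cv2.imwrite('pics/c5.png',cv2.resize(b,(750,600))[:,:,::-1])
def ext(Q,a,b,nm):
    q=Q[(Q[:,2]>a)&(Q[:,2]<b)];print(nm,len(q),((np.nanmin(q,0)+np.nanmax(q,0))/2).round(4),(np.nanmax(q,0)-np.nanmin(q,0)).round(3))
P=cloud('scene',np.load('scene4.npz')['d']);ext(P[160:250,280:370].reshape(-1,3),.029,.036,'cut')
P=cloud('top',np.load('top4.npz')['d']);ext(P[220:280,210:270].reshape(-1,3),.029,.036,'cut top')
E
```

```text
down False t21.4 [0.4766 0.0836 0.0349] op0.0781 gf0.0 [-0.3  0.3 -0.4]
grip t21.8 [0.4773 0.0834 0.0358] op0.0466 gf51.7 [-1.9 -2.   6. ]
lift t22.3 [0.4769 0.0836 0.0554] op0.0470 gf51.7 [-0.4  0.9 -2.3]
over t23.8 [ 0.4597 -0.0978  0.1984] op0.0469 gf51.8 [ 0.3  0.9 -2.8]
set True t25.5 [ 0.461  -0.0984  0.0139] op0.0470 gf52.5 [-0.3  0.1  4.7]
open t25.8 [ 0.4597 -0.0979  0.0126] op0.0703 gf0.0 [0.4 0.8 0.2]
cut 422 [0.4785 0.0844 0.0318] [0.068 0.066 0.006]
cut top 725 [0.478  0.0824 0.0325] [0.064 0.063 0.007]
```

View pics/c5.png

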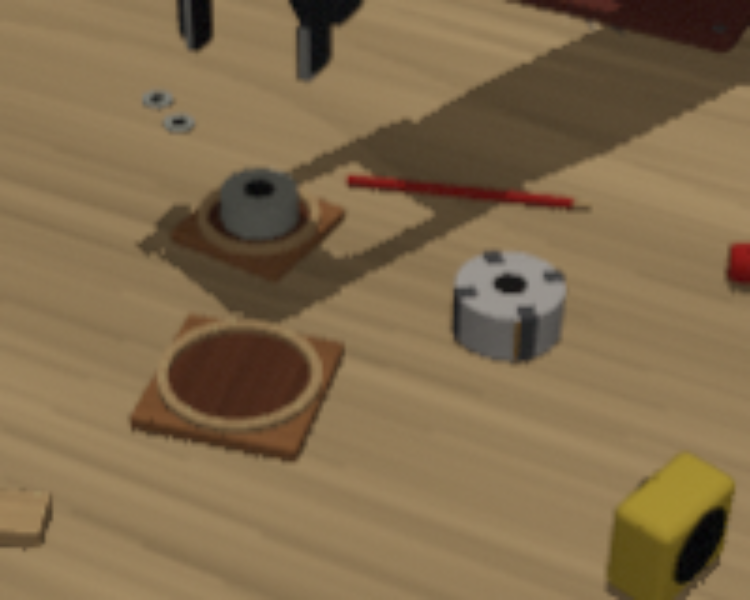

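The collar is flat in its seat ((258,205)), and the cutter head's slots sit on the diagonals, so the pads will meet plain rim. Last piece.

```bash
python3 - <<'E'
from act import *
pick('cutter',(.4782,.0836))
assert observe()['opening']>.055
place('cutter')
p=observe()['eef_pos'];move_l([p[0],p[1],.2],feed=.25);movep([.30,-.5,.25],D);log('away');snap(5)
a=np.load('scene5.npz')['im'][130:310,110:470];b=np.load('top5.npz')['im'][150:290,110:470]
cv2.imwrite('pics/c6.png',np.vstack([cv2.resize(a,(720,320)),cv2.resize(b,(720,280))])[:,:,::-1])
def ext(Q,a,b,nm):
    q=Q[(Q[:,2]>a)&(Q[:,2]<b)];print(nm,len(q),((np.nanmin(q,0)+np.nanmax(q,0))/2).round(4),(np.nanmax(q,0)-np.nanmin(q,0)).round(3))
P=cloud('top',np.load('top5.npz')['d'])
for k,(x,y),z in(('nut',(441,241),(.025,.035)),('brg',(136,247),(.024,.034)),('col',(323,258),(.027,.037)),('cut',(296,193),(.037,.047)),('bottle',(398,174),(.1,.125)),('tape',(176,177),(.045,.06))): ext(P[y-35:y+35,x-35:x+35].reshape(-1,3),*z,k)
E
```

```text
down False t29.3 [0.4782 0.0836 0.0029] op0.0847 gf0.0 [0.6 0.  0.3]
grip t29.6 [0.4789 0.0834 0.0039] op0.0638 gf55.0 [-1.  -2.1  6. ]
lift t30.1 [0.4785 0.0837 0.0234] op0.0634 gf55.3 [ 0.6  0.6 -3.7]
over t31.7 [ 0.6024 -0.0311  0.1974] op0.0634 gf55.4 [ 0.9 -0.1 -2.8]
set True t33.3 [ 0.6041 -0.0311  0.0139] op0.0632 gf55.9 [-0.3 -0.4  4. ]
open t33.7 [ 0.6024 -0.0308  0.0121] op0.0851 gf0.0 [-0.3 -0.2 -0.6]
away t36.8 [ 0.3008 -0.4994  0.2498] op0.0849 gf0.0 [0.7 0.8 0.3]
nut 110 [ 0.51   -0.3574  0.03  ] [0.026 0.023 0.009]
brg 231 [0.4659 0.3139 0.0285] [0.036 0.037 0.008]
col 433 [ 0.4598 -0.0977  0.0317] [0.049 0.047 0.009]
cut 727 [ 0.6038 -0.0303  0.0419] [0.064 0.065 0.009]
bottle 110 [ 0.627  -0.2351  0.1121] [0.019 0.021 0.022]
tape 487 [0.6248 0.2317 0.0525] [0.066 0.048 0.015]
```

View pics/c6.png

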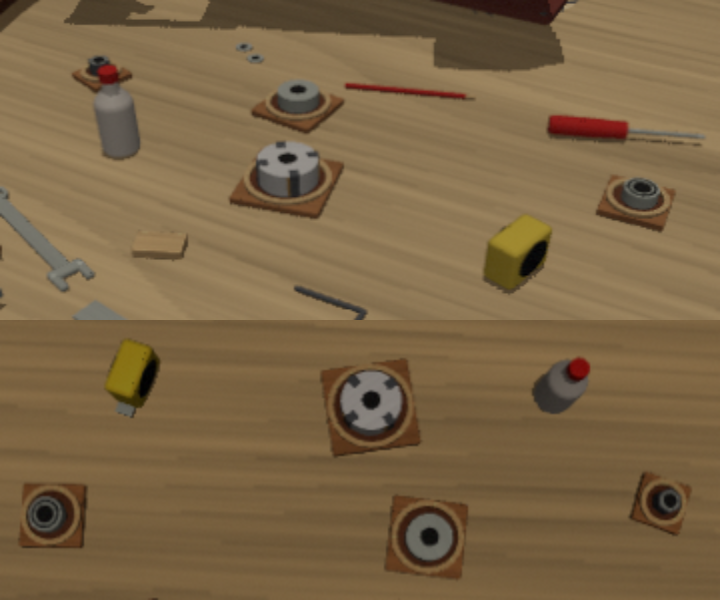

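All four pieces are flat in their wells (top view: nut (669,501), bearing (46,515), collar (430,536), cutter head (371,400)). The bottle and tape have not moved, so I'm handing in.

```bash
python3 -c "
from plant import *
print(job_done())"
```

```text
the job is handed in; nothing more can be done
None
```

The job is handed in: the nut, bearing, collar and cutter head were moved in that order and each sits flat in its own seat, with the bottle and tape measure where they stood, at about 37 s of the 128 s allowed.

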